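# Unhook a stacking bin from the spice rack and stack it

### The arm

A 6-joint arm with a two-finger parallel gripper is mounted at the origin on the work surface. World frame = base frame: x ahead of the robot, y to its left, z up, the work surface at z = 0. Lengths are in m, angles in rad, forces in N, time in s.
With the tool pointing down it reaches from about 0.35 to 1 m from the base axis. Payload 7.1 kg.
Tool frame: the origin (TCP) lies at the very end of the fingers, on their centre line; the grasp point (between the pads) lies 19 mm behind it; z points along the fingers, y is the line along which they close (so a half turn about z gives the same grasp; the last joint's range is limited). The gripper opens to 85 mm and grips with 20 to 120 N. Pads are 22 mm wide; open, the fingers measure 114 mm over their backs; the gripper's body (76 mm by 85 mm) begins 54 mm behind the grasp point. The pads swing forward as they close: fully open they stand 13 mm farther back than shut.
Start: joints at [-1.333, 0.423, 1.63, -0, 1.089, -0.019], TCP at [0.159, -0.604, 0.231] pointing down, gripper open.
Joint ranges: [-3, 3], [-0.9, 2.11], [0.09, 2.58], [-1.31, 4.45], [0.11, 2.69], [-2.54, 2.54]. Speed limits (rad/s): [2.39, 2.39, 3.01, 3.14, 3.14, 3.14].

### API

Orientations are given as a rotation vector (axis times angle).
In Python, from station import state, read_camera, job gives the robot as it stands.
- The arm moves only by the shell command python3 -m pendant 'ROWS' [OPENING] [FORCE]. ROWS is JSON, a list of rows, each a list of 4 numbers: the shift along the tool's x, y, z in m, then the turn about the tool's z in rad. In form: [[tx, ty, tz, roll], ...]. A call has exactly 5 rows; each row shifts and turns the commanded pose from where the row before left it, along the tool's axes as they then stand; what a row does not reach is not made up. A row lasts 1/10 s, in which the tool goes at most 50 mm and 8.59 degrees, less where a joint would pass 70% of its speed; a pose out of reach is approached as far as the arm can. A call is refused whole if a number of a shift passes 0.05 or a number of a turn 0.15, either way. A call with a gripper value outside its range is refused whole. OPENING is the closure, from 0 (fully open) to 1 (shut), set as the call begins (- or left out, the last holds). The fingers move at their own pace and stop on an object; FORCE is the grip in N (left out, the last holds). Time passes only in rows, so rows that do not move let the fingers close, or fill a call up. It gives the time, the measured TCP pose, the force, the opening and the grip force at its end, in the units of the state.
- state(): the state, without advancing time (a new reading comes with each control period).
- read_camera(name): name is "scene" or "side" or "wrist"; returns a dict with "pixels" (400x640x3 uint8, blue, green, red), "K" (3x3 intrinsics, pixels), "eye" and "rotation" of the camera in the world. Camera axes: x right, y down, z forward; pixel columns grow to the right and rows downward; lengths in m; the calibration is good to about 2 mm. A picture is of the moment at which its call begins. There is no depth.
- job.job_done(): hands the job in; it is judged then, once.
The state is a dict: "t": time; "joint_positions": joint angles; "qd": joint speeds; "joint_efforts": joint torques, N m; "tool_pos": TCP position; "eef_rot": TCP orientation; "force": force on the tool from outside, world axes, zero at the start; "torque": the same for the moment, N m; "width": finger opening in m; "grasp_force": force on a finger pad.
Only numpy, scipy, OpenCV 4.12 (cv2) and the standard library are available. Lean on these libraries where they do the work, as an engineer would, in place of code of your own. Each camera call takes 0.05 s, during which the arm holds its last target. There are 200 camera calls.

### The job

Take the empty green bin down from its hook on the spice rack, lifting it clear of the hook's tip before drawing it away, and stack it on the green bin of spice pots on the counter, turned end for end against that one (loop handles at opposite ends) so that it stands up on the ledges inside the lower bin's rim instead of nesting down onto the pots. Set it down gently, sitting square and level, and leave the full bin, the grey bin on its hook and everything else where they are.

Things in the scene. Friction and masses are not known exactly. Their poses are not given: they have to be found in the camera images.
- bin_empty: Empty sage-green stack-and-nest bin, 0.11 to 0.23 kg, 136 x 110 mm over the rim, 72 mm high. Origin: centre of its underside; z up, x along it towards its one loop handle. At the start it hangs level on one of the rack's hooks by that handle, square to the rack, underside 115 mm above the counter, its end wall leaning on the lower shelf's lip. Foot 100 x 76 mm, bevelled to 110 x 85 at z = 7 mm.
- bin_empty_bar (a point): Middle of the underside of the hanging green bin's handle bar: x = 88, y = 0, z = 60 mm in its frame. The bar is 8 x 8 mm, 68 mm long across the bin; between it and the end rim is a slot 16 x 52 mm, through which the hook's tip stands up at the start.
- bin_empty_rim_l (a point): Place to pinch the green bin's rim on its +y side, top of the rim: x = -10, y = 50.5, z = 72 mm in its frame. The rim bar is 9 mm wide (y 46 to 55) and 14 mm deep with upright faces; a finger fits inside for x from -39 to 18 mm, elsewhere the inside ledges are only 8 mm below the rim top.
- bin_empty_rim_r (a point): The same on its -y side: x = -10, y = -50.5, z = 72 mm.
- bin_full: Sage-green bin on the counter's right half, like bin_empty in shape, size and frame (x towards its loop handle), 0.22 kg, holding three pots; it may be turned any way. Put in the same way round a bin nests down inside; turned end for end (180 degrees) its foot enters the rim opening (120 x 92 mm) and stands on the ledges.
- bin_full_seat (a point): Where the centre of the stacked bin's underside comes: x = y = 0, z = 64 mm in bin_full's frame, level with its four inside ledges (16 mm wide at x = -47 and x = 26 mm by both long sides, 8 mm below the rim top).
- bin_grey: Grey empty bin of the same shape and frame, hanging likewise from the other hook, 165 mm beside the green one (55 mm between their rims). To be left hanging.
- spice_rack: Stepped wooden spice rack, 368 mm wide, fixed. Origin on the counter under the front of its upper shelf; x points into the rack (front is -x), y along it. Upper shelf edge at x = 0, up to z = 195 mm, side panels 200, jars at x 24 to 67 mm up to 236 mm. Lower shelf's lip at x = -39 mm, top 126 mm. A hung bin has the rack's yaw, its origin at x = -96 mm.
- hook_a (a point): In the trough of the rack's hook at y = +82.5 mm: x = -6, z = 175 mm in the rack's frame. A steel strap hook 20 mm wide pointing to the rack's -x; its upturned tip (x -16 to -12 mm) rises to z = 207 mm, 32 mm above the trough.
- hook_b (a point): The same for the like hook at y = -82.5 mm.
- pot_1: A small spice pot with a black lid, 33 mm across, 45 mm high, standing in bin_full. Origin: centre of its underside.
- pot_2: A small spice pot with a black lid, 33 mm across, 45 mm high, standing in bin_full. Origin: centre of its underside.
- pot_3: A small spice pot with a black lid, 33 mm across, 45 mm high, standing in bin_full. Origin: centre of its underside.
- kettle: Cream electric kettle on its base, 164 mm across, 239 mm high, black handle reaching 123 mm from the axis towards its +y, short spout to -y. Origin: centre of the underside.
- cup_1: Maroon ceramic cup, 82 mm across, 88 mm high. Origin: centre of the underside.
- cup_2: The second maroon cup, the same size. Origin: centre of the underside.
- jar: Glass jar with a steel lid, 92 mm across, 136 mm high. Origin: centre of the underside.
- tray: Flat steel tray 120 x 200 x 16 mm on the counter. Origin: centre of the underside.
- teaspoon: Steel teaspoon, 140 mm long, lying in the tray. Origin on its underside.
- organiser: White plastic organiser with a pull-out tray, 150 x 200 mm, 135 mm high with its divided top, fixed. Origin: centre of the underside; its front faces -x.
- organiser_drawer0 (a joint): How far the organiser's tray is pulled out, m; 0 is shut.
Not all that is in view belongs to the job. What is shaped like the bin_empty but blue or orange is not meant. Leave any blue or yellow look-alike of the bin_full alone.

How it is judged:
By the outcome, as a careful person would: the job done as asked, in the order asked, and still so for the second after the job is handed in, with the robot touching nothing.
It also fails if it takes over 46 s, if anything falls off the work surface, if the arm or the gripper's body presses on something with over 40 N, if the wrist force passes 120 N, or if a joint passes its speed limit or range.

## Working session

There is one attempt and no reset: what is moved stays moved. The work goes in short steps, Python scripts to look and compute and a shell command to move; the robot and the scene stay as the last step left them, time stands still between calls to the robot, and variables do not carry over. Pictures are saved under pics/ and viewed, at most 10 in all, crops included, and the job is handed in when it is done.

```bash
mkdir -p pics; ls; cat > h.py <<'E'
import numpy as np, cv2, pickle
from station import state, read_camera, job
from scipy.spatial.transform import Rotation as R
def ray(c,uv):
    d=np.linalg.inv(c["K"])@np.array([uv[0],uv[1],1.]); return np.array(c["eye"]),np.array(c["rotation"])@d
def at_z(c,uv,z):
    e,d=ray(c,uv); return e+d*(z-e[2])/d[2]
def proj(c,P):
    q=(np.atleast_2d(P)-np.array(c["eye"]))@np.array(c["rotation"]); p=q@np.array(c["K"]).T; return p[:,:2]/p[:,2:]
def snap(n,f):
    c=read_camera(n); cv2.imwrite(f"pics/{f}.png",np.asarray(c["pixels"])); pickle.dump(c,open(f"pics/{f}.pkl","wb")); return c
def load(f): return pickle.load(open(f"pics/{f}.pkl","rb"))
E
python3 - <<'E'
from h import *
for n in("scene","side","wrist"):
    c=snap(n,n+"0"); print(n,np.round(c["eye"],3),np.round(c["rotation"],3).tolist(),np.round(c["K"],1).tolist())
s=state(); print(s)
E
```

```text
pics
scene [ 0.89  -0.562  1.039] [-2.355, -0.82, 0.268] [[377.9, 0.0, 322.4], [0.0, 377.9, 200.0], [0.0, 0.0, 1.0]]
side [-0.025 -1.067  1.073] [-2.187, 0.5, -0.213] [[484.9, 0.0, 321.6], [0.0, 484.9, 206.5], [0.0, 0.0, 1.0]]
wrist [ 0.224 -0.586  0.373] [2.312, -1.785, -0.243] [[287.6, 0.0, 315.5], [0.0, 287.6, 200.1], [0.0, 0.0, 1.0]]
{'t': 0.15, 'joint_positions': array([-1.33300049e+00,  4.23686191e-01,  1.63048684e+00, -1.11477095e-05,
        1.08859296e+00, -1.89566336e-02]), 'qd': array([-0.00076308, -0.00316997, -0.00164061,  0.00098223,  0.00054172,
       -0.00062138]), 'joint_efforts': array([ 8.79076856e-05, -5.57770550e+01, -2.82016468e+01, -5.99695909e-05,
        4.70428335e-03, -3.40869894e-05]), 'tool_pos': array([ 0.15866446, -0.60410044,  0.23072207]), 'eef_rot': array([-3.11458404e+00, -4.02057858e-01,  2.16602231e-04]), 'force': array([0.78009773, 0.41818012, 0.4686944 ]), 'torque': array([-0.03577758,  0.01034476, -0.00788645]), 'grasp_force': 0.0, 'width': 0.08544978516182677}
```

View pics/scene0.png

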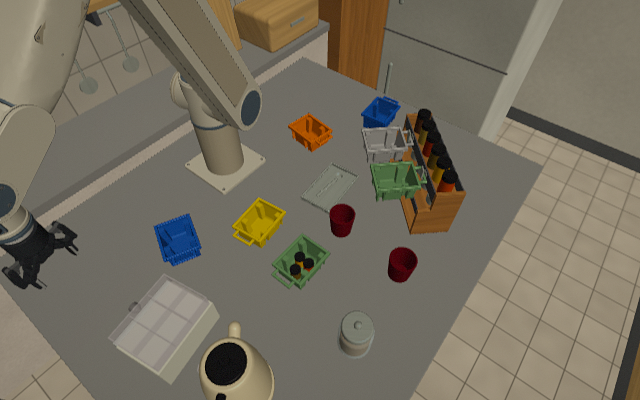

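View pics/side0.png

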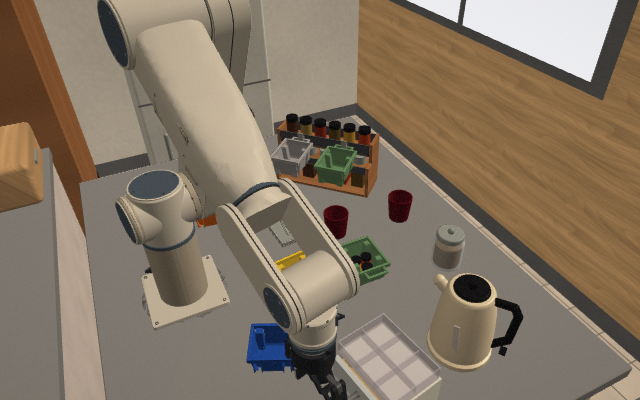

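Scene view: the green bin hangs on the rack at (398,180), and the green bin with pots is on the counter at (300,262). Things that could be mistaken for the hanging bin are grey (388,143), blue (380,112) and orange (311,132). Look-alikes of the full bin are yellow (259,222) and blue (178,240). I choose the two green bins and check them in a close crop.

```bash
python3 - <<'E'
import re
s=open('h.py').read()
s=s.replace('np.array(c["rotation"])','RM(c)').replace('def ray','def RM(c):\n    return R.from_rotvec(c["rotation"]).as_matrix()\ndef ray')
open('h.py','w').write(s)
from h import *
a=load("scene0")["pixels"]
x=cv2.resize(a[90:240,340:480],None,fx=4,fy=4,interpolation=cv2.INTER_CUBIC)
cv2.imwrite("pics/cropA.png",x)
y=cv2.resize(a[225:300,260:345],None,fx=8,fy=8,interpolation=cv2.INTER_CUBIC)
cv2.imwrite("pics/cropB.png",y); print(x.shape,y.shape)
E
```

```text
(600, 560, 3) (600, 680, 3)
```

View pics/cropA.png

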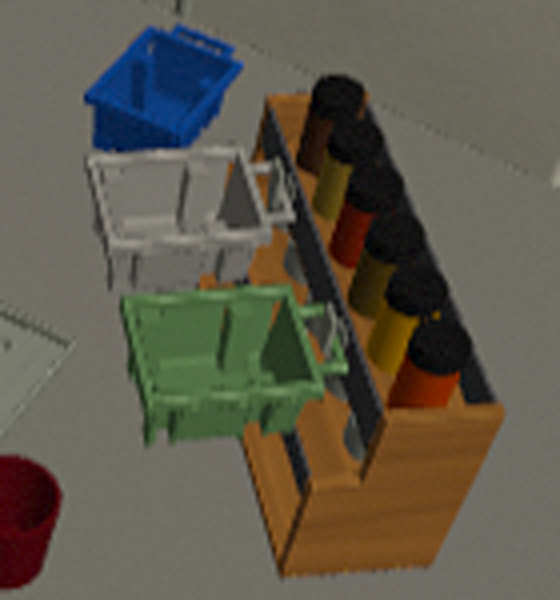

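View pics/cropB.png

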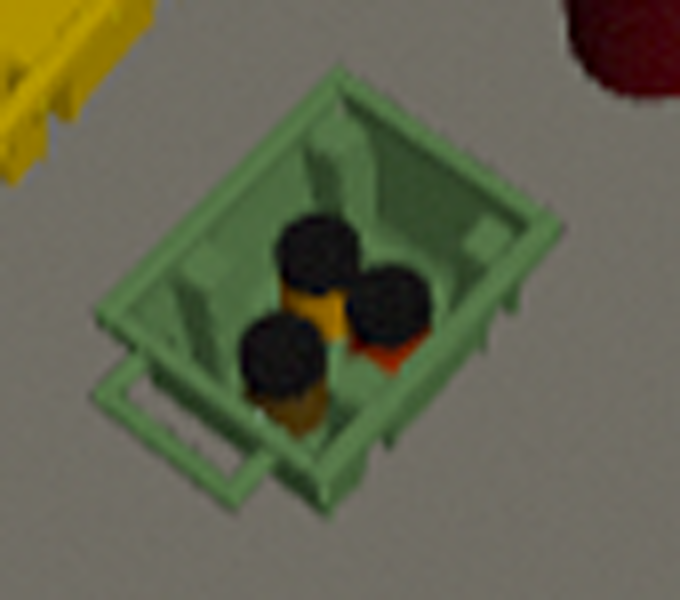

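The crops confirm the choice. The hanging green bin has rim corners at crop A (125,297), (148,417), (323,387) and (293,286), with its handle over the hook on the right. The full green bin has corners at crop B (340,65), (562,228), (325,488) and (97,315), with its handle at the lower left.

```bash
python3 - <<'E'
from h import *
from scipy.optimize import least_squares
c=load("scene0")
def fit(crop,s,o,loc,z,x0):
    px=(np.array(crop)+.5)/s-.5+np.array(o); loc=np.array(loc)/1000
    def P(p,zz): 
        k,q=np.cos(p[2]),np.sin(p[2]); return np.c_[p[0]+k*loc[:,0]-q*loc[:,1],p[1]+q*loc[:,0]+k*loc[:,1],zz+loc[:,2]]
    r=least_squares(lambda p:(proj(c,P(p,z))-px).ravel(),x0)
    r2=least_squares(lambda p:(proj(c,P(p,p[3]))-px).ravel(),list(r.x)+[z])
    print("fit",np.round(r.x,4),np.degrees(r.x[2]).round(1),"res",np.abs(r.fun).max().round(2),"zfree",np.round(r2.x,4)); return r.x
rim=[(-68,55,72),(-68,-55,72),(68,-55,72),(68,55,72)]
g=at_z(c,(398,172),.187);f=at_z(c,(300,258),.072);print(g,f)
E_=fit([(125,297),(148,417),(323,387),(293,286)],4,(340,90),rim,.115,[g[0],g[1],.5])
F=fit([(562,228),(325,488),(97,315),(340,65)],8,(260,225),[(-68,55,72),(68,55,72),(68,-55,72),(-68,-55,72)],0,[f[0],f[1],-2])
# overlay check with rack lines
print("grey centre from corners", at_z(c,(340+178/4,90+200/4),.187))
T=R.from_rotvec(state()["eef_rot"]).as_matrix();print(T.round(3))
for n,u in(("cup1",(342,213)),("cup2",(403,258)),):print(n,at_z(c,u,.088))
for n,p in(("empty",E_),("full",F)):print(n,"dist",np.hypot(*p[:2]))
E
```

```text
[0.59666812 0.20325741 0.187     ] [ 0.51029237 -0.16436281  0.072     ]
fit [0.5982 0.184  0.7821] 44.8 res 2.22 zfree [0.5945 0.1936 0.7814 0.1039]
fit [ 0.5131 -0.1626 -1.5796] -90.5 res 0.64 zfree [ 0.5078 -0.157  -1.58   -0.0138]
grey centre from corners [0.48772922 0.29846293 0.187     ]
[[ 0.967  0.254 -0.   ]
 [ 0.254 -0.967  0.001]
 [ 0.    -0.001 -1.   ]]
cup1 [0.51593127 0.03259964 0.088     ]
cup2 [0.74742619 0.01292114 0.088     ]
empty dist 0.6258776266679926
full dist 0.538211188764917
```

```bash
cat >> h.py <<'E'
def to(x,y,z,yaw):
    s=state(); T=R.from_rotvec(s["eef_rot"]).as_matrix(); d=np.array([x,y,z])-s["tool_pos"]
    yw=np.arctan2(T[1,0],T[0,0]); dy=(yaw-yw+np.pi)%(2*np.pi)-np.pi
    print("t",round(s["t"],2),"pos",s["tool_pos"].round(4),"yaw",yw.round(4),"tilt",np.degrees(np.arccos(-T[2,2])).round(2),"F",np.round(s["force"],1),"w",round(s["width"],4))
    print("tool shift",(T.T@d).round(4),"roll",(-dy).round(4))
E
python3 - <<'E'
from h import *
s=state();T=R.from_rotvec(s["eef_rot"]).as_matrix();c=load("wrist0")
print("cam in tool",(T.T@(c["eye"]-s["tool_pos"])).round(4));M=T.T@RM(c);print(M.round(3))
to(.5,.08,.40,.783)
E
```

```text
cam in tool [ 0.0673 -0.0009 -0.1424]
[[-0.001 -0.964 -0.265]
 [ 1.    -0.001 -0.001]
 [ 0.    -0.265  0.964]]
t 0.15 pos [ 0.1587 -0.6041  0.2307] yaw 0.2568 tilt 0.07 F [0.8 0.4 0.5] w 0.0854
tool shift [ 0.5039 -0.5752 -0.1686] roll -0.5262
```

```bash
python3 -m pendant '[[0,-0.02,-0.03,0],[0.028,-0.031,-0.02,0],[0.028,-0.031,-0.02,0],[0.028,-0.031,-0.02,0],[0.028,-0.031,-0.02,0]]' 0 60; python3 -m pendant '[[0.028,-0.031,0,0],[0.028,-0.031,0,0],[0.028,-0.031,0,0],[0.028,-0.031,0,0],[0.028,-0.031,0,0]]';python3 -m pendant '[[0.028,-0.031,0,0],[0.028,-0.031,0,0],[0.028,-0.031,0,0],[0.028,-0.031,0,0],[0.028,-0.031,0,0]]'; python3 -c "
from h import *
to(.547,.136,.36,.783)"
```

```text
t: 0.65
tool_pos: [0.2308, -0.4351, 0.3418]
eef_rot: [-3.115, -0.401, 0.0]
force: [0.7, -0.1, -0.3]
width: 0.0855
grasp_force: 0.0
t: 1.15
tool_pos: [0.3269, -0.2497, 0.3413]
eef_rot: [3.116, 0.402, 0.0]
force: [0.7, 0.7, -0.1]
width: 0.0856
grasp_force: 0.0
t: 1.65
tool_pos: [0.4229, -0.0641, 0.3414]
eef_rot: [3.116, 0.402, 0.0]
force: [0.6, -0.7, 0.2]
width: 0.0856
grasp_force: 0.0
t 1.65 pos [ 0.4229 -0.0641  0.3414] yaw 0.2569 tilt 0.01 F [ 0.6 -0.7  0.2] w 0.0856
tool shift [ 0.1708 -0.162  -0.0186] roll -0.5261
```

```bash
python3 -m pendant '[[0.034,-0.032,-0.004,0],[0.034,-0.032,-0.004,0],[0.034,-0.032,-0.004,0],[0.034,-0.032,-0.004,0],[0.034,-0.032,-0.004,0]]';python3 -m pendant '[[0,0,0,-0.14],[0,0,0,-0.14],[0,0,0,-0.14],[0,0,0,-0.106],[0,0,0,0]]'; python3 -c "
from h import *
to(.547,.136,.36,.783)
c=snap('wrist','w1')
for e in((.5945,.1936,.783),(.598,.184,.783)): print(proj(c,[e[0],e[1],.187]))"
```

```text
t: 2.15
tool_pos: [0.5469, 0.134, 0.3613]
eef_rot: [3.115, 0.403, -0.0]
force: [-0.2, -0.3, 1.0]
width: 0.0856
grasp_force: 0.0
t: 2.65
tool_pos: [0.5462, 0.1322, 0.361]
eef_rot: [-2.903, -1.2, 0.001]
force: [-1.1, 0.2, 0.7]
width: 0.0855
grasp_force: 0.0
t 2.65 pos [0.5462 0.1322 0.361 ] yaw 0.7838 tilt 0.04 F [-1.1  0.2  0.7] w 0.0855
tool shift [ 0.0033 -0.0022  0.001 ] roll 0.0008
[[307.19719137 111.20003462]]
[[316.01323974 115.44891953]]
```

View pics/w1.png

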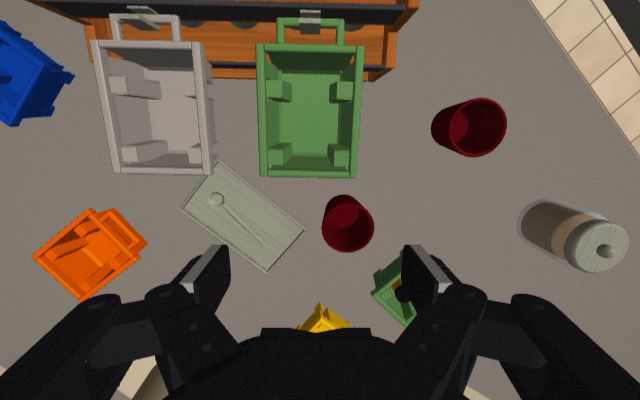

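The wrist view shows the green bin hanging square below the camera. Its rim corners are about (257,43), (364,45), (358,178) and (258,178), with the handle over the hook at (310,20). I'll refine the edges by colour and fit.

```bash
cat >> h.py <<'E'
def loc2w(p,loc):
    loc=np.atleast_2d(loc)/1000.; k,q=np.cos(p[2]),np.sin(p[2]); return np.c_[p[0]+k*loc[:,0]-q*loc[:,1],p[1]+q*loc[:,0]+k*loc[:,1],p[3]+loc[:,2]]
def gmask(c):
    h=cv2.cvtColor(np.asarray(c["pixels"]),cv2.COLOR_BGR2HSV); return cv2.inRange(h,(45,50,40),(80,255,255))
E
python3 - <<'E'
from h import *
from scipy.optimize import least_squares
c=load("w1");m=gmask(c)>0
L=[(r,np.flatnonzero(m[r,200:400])[[0,-1]]+200) for r in range(60,171,10)]
B=[(u,np.flatnonzero(m[:230,u])[[0,-1]]) for u in list(range(262,272,3))+list(range(346,358,3))+list(range(290,340,10))]
print(L);print(B)
lp=np.array([(v[0]-.5,r) for r,v in L]);rp=np.array([(v[1]+.5,r) for r,v in L])
bp=np.array([(u,v[1]+.5) for u,v in B]);tp=np.array([(u,v[0]-.5) for u,v in B[:8]])
fl=lambda p,ax:np.polyfit(p[:,1-ax],p[:,ax],1)
# sides: u=a*v+b ; ends: v=a*u+b
l,r_=fl(lp,0),fl(rp,0);t,b=fl(tp,1),fl(bp,1)
def X(s,e):
    v=(e[0]*s[1]+e[1])/(1-e[0]*s[0]); return (s[0]*v+s[1],v)
px=np.array([X(l,t),X(r_,t),X(r_,b),X(l,b)]);print(px.round(1))
loc=[(68,55,72),(68,-55,72),(-68,-55,72),(-68,55,72)]
for z in(.115,None):
    g=lambda p:(proj(c,loc2w([*p[:3],z if z else p[3]],loc))-px).ravel()
    s=least_squares(g,[.597,.186,.783,.115][:3 if z else 4]);print(s.x.round(4),s.fun.round(2))
# side camera cross check
E
```

```text
[(60, array([256, 363])), (70, array([256, 363])), (80, array([256, 361])), (90, array([257, 361])), (100, array([257, 360])), (110, array([258, 360])), (120, array([258, 359])), (130, array([258, 359])), (140, array([259, 358])), (150, array([259, 357])), (160, array([259, 357])), (170, array([260, 356]))]
[(262, array([ 44, 175])), (265, array([ 44, 175])), (268, array([ 44, 175])), (271, array([ 44, 176])), (346, array([ 46, 177])), (349, array([ 46, 176])), (352, array([ 46, 177])), (355, array([ 46, 177])), (290, array([ 17, 176])), (300, array([ 45, 176])), (310, array([ 45, 176])), (320, array([ 24, 177])), (330, array([ 18, 177]))]
[[254.6  43.2]
 [364.3  45.8]
 [356.1 177.6]
 [259.5 175.7]]
[0.593  0.19   0.7626] [-0.53 -1.11  0.62 -1.26  0.83  1.63 -0.93  1.52]
[0.5932 0.1904 0.7626 0.1092] [ 0.51 -0.08 -0.45 -0.28  0.02  0.24 -0.09  0.16]
```

```bash
python3 -c "
from h import *
to(.463,-.213,.25,.7626)"
```

```text
t 2.7 pos [0.5462 0.1321 0.3611] yaw 0.7805 tilt 0.03 F [ 0.1 -0.3  0.7] w 0.0854
tool shift [-0.3019  0.1867  0.1111] roll 0.0179
```

```bash
python3 -m pendant '[[-0.038,0.023,0.014,0.018],[-0.038,0.023,0.014,0],[-0.038,0.023,0.014,0],[-0.038,0.023,0.014,0],[-0.038,0.023,0.014,0]]'; python3 -m pendant '[[-0.038,0.023,0.014,0],[-0.038,0.023,0.014,0],[-0.038,0.023,0.014,0],[0,0,0,0],[0,0,0,0]]'; python3 - <<'E'
from h import *
to(.463,-.213,.25,.7626)
c=snap('wrist','w2'); print(proj(c,loc2w([.513,-.1626,-1.5796,0],[(-68,55,72),(68,55,72),(68,-55,72),(-68,-55,72)])).round(0).tolist())
E
```

```text
t: 3.2
tool_pos: [0.489, -0.0841, 0.291]
eef_rot: [2.916, 1.168, 0.001]
force: [0.3, -0.3, -0.0]
width: 0.0854
grasp_force: 0.0
t: 3.7
tool_pos: [0.4547, -0.212, 0.249]
eef_rot: [-2.917, -1.165, 0.001]
force: [0.7, -0.2, 0.6]
width: 0.0854
grasp_force: 0.0
t 3.7 pos [ 0.4547 -0.212   0.249 ] yaw 0.7598 tilt 0.06 F [ 0.7 -0.2  0.6] w 0.0854
tool shift [ 0.0054  0.0064 -0.001 ] roll -0.0028
[[310.0, 20.0], [402.0, 120.0], [329.0, 192.0], [238.0, 105.0]]
```

View pics/w2.png

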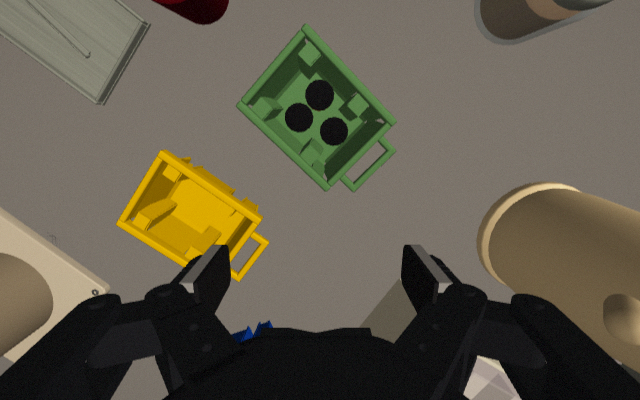

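The wrist view shows the full green bin with its three pots. Rim corners are about (305,24), (397,123), (329,191) and (237,105), with the handle at the lower right (372,165). I'll refine the edges in code.

```bash
cat >> h.py <<'E'
from scipy.optimize import least_squares
def refine(c,p,free_z=False,loc=[(-68,55,72),(68,55,72),(68,-55,72),(-68,-55,72)]):
    m=cv2.morphologyEx(gmask(c),cv2.MORPH_CLOSE,np.ones((3,3)))
    pts=np.vstack(cv2.findContours(m,cv2.RETR_EXTERNAL,cv2.CHAIN_APPROX_NONE)[0])[:,0].astype(float)
    def dist(p):
        q=proj(c,loc2w(p,loc)); ds=[];ts=[]
        cen=q.mean(0)
        for i in range(4):
            a,b=q[i],q[(i+1)%4]; e=(b-a)/np.linalg.norm(b-a); n=np.array([e[1],-e[0]]); n*=np.sign((a-cen)@n)
            ds.append((pts-a)@n+0.5); ts.append(((pts-a)@e)/np.linalg.norm(b-a))  # pixel centre -> edge
        return np.array(ds),np.array(ts)
    p=np.array(p,float); n=4 if free_z else 3
    for tol in(7,5,3,3):
        ds,ts=dist(p); use=(abs(ds)<tol)&(ts>.08)&(ts<.92); use[1]&=(ts[1]<.2)|(ts[1]>.8)|(abs(ds[1])<2)
        f=lambda x:dist([*x,*p[n:]])[0][use]
        r=least_squares(f,p[:n],loss="soft_l1"); p[:n]=r.x
    print("refined",p.round(4),"n",use.sum(1),"rms",np.sqrt((r.fun**2).mean()).round(2)); return p
E
python3 - <<'E'
from h import *
c=load("w2")
for fz in(0,1): p=refine(c,[.512,-.161,-1.58,0],fz)
c=load("w1")
for fz in(0,1): p=refine(c,[.593,.19,.763,.115],fz)
c=load("scene0")
for fz in(0,1): p=refine(c,[.512,-.161,-1.58,0],fz)
to(0,0,.3,.7626)
E
```

```text
refined [ 0.5097 -0.1603 -1.58    0.    ] n [85 22 79 72] rms 0.41
refined [ 0.5098 -0.16   -1.5799 -0.0017] n [84 22 78 71] rms 0.32
refined [0.5931 0.19   0.7609 0.115 ] n [114  88 113  83] rms 0.98
refined [0.5932 0.1904 0.7609 0.1101] n [112  84 111  82] rms 0.37
refined [ 0.5158 -0.1629 -1.5671  0.    ] n [35  7 26 24] rms 1.15
refined [ 0.537  -0.189  -1.5742  0.0561] n [37 12 28 26] rms 0.53
t 3.75 pos [ 0.4552 -0.2113  0.2494] yaw 0.7621 tilt 0.02 F [ 0.2  0.8 -0.5] w 0.0854
tool shift [-0.1835 -0.4672 -0.0505] roll -0.0005
```

```bash
python3 -m pendant '[[0.037,-0.015,-0.01,0],[0.037,-0.015,-0.01,0],[0.037,-0.015,-0.01,0],[0.037,-0.015,-0.01,0],[0.037,-0.015,-0.01,0]]' 0.5 60; python3 -m pendant '[[0.037,-0.015,0,0],[0.037,-0.015,0,0],[0.037,-0.015,0,0],[0.037,-0.015,0,0],[0.03,-0.012,0,0]]'; python3 - <<'E'
from h import *
g=loc2w([.5931,.190,.761,.115],(-10,-50.5,72))[0];print(g)
to(g[0],g[1],.22,.761)
E
```

```text
t: 4.25
tool_pos: [0.5374, -0.0257, 0.3006]
eef_rot: [2.914, 1.174, 0.002]
force: [0.4, -0.9, -1.1]
width: 0.0426
grasp_force: 0.0
t: 4.75
tool_pos: [0.6155, 0.1505, 0.3001]
eef_rot: [-2.913, -1.175, -0.002]
force: [0.3, -0.3, -0.5]
width: 0.0426
grasp_force: 0.0
[0.62068565 0.14653413 0.187     ]
t 4.75 pos [0.6155 0.1505 0.3001] yaw 0.7671 tilt 0.08 F [ 0.3 -0.3 -0.5] w 0.0426
tool shift [0.0009 0.0064 0.0801] roll 0.0061
```

```bash
python3 -m pendant '[[0.001,0.006,0.02,0.006],[0,0,0.03,0],[0,0,0.025,0],[0,0,0,0],[0,0,0,0]]'; python3 - <<'E'
from h import *
to(.6207,.1465,.164,.761)
c=snap('wrist','w3')
print(proj(c,[.6207,.1465,.187]))
E
```

```text
t: 5.25
tool_pos: [0.6201, 0.1439, 0.225]
eef_rot: [-2.917, -1.165, -0.0]
force: [0.4, 0.3, 0.5]
width: 0.0425
grasp_force: 0.0
t 5.25 pos [0.6201 0.1439 0.225 ] yaw 0.76 tilt 0.01 F [0.4 0.3 0.5] w 0.0425
tool shift [ 0.0022 -0.0015  0.061 ] roll -0.001
[[314.35920434 222.99808042]]
```

View pics/w3.png

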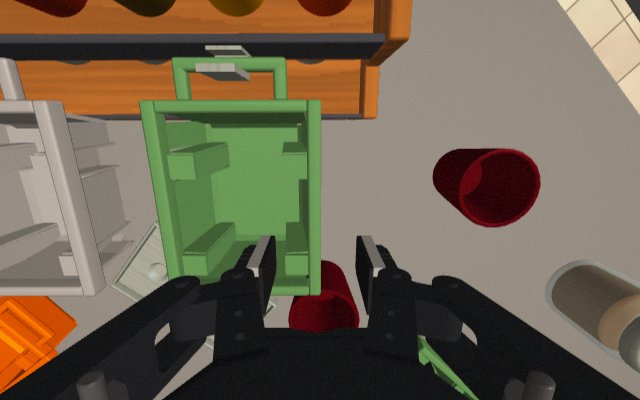

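The rim bar (cols 309–321) lies between the open fingers (tips at cols 272 and 362), and the predicted grasp point (314,223) falls on the rim. The grey bin is well clear on the left, so I descend and close.

```bash
python3 -m pendant '[[0.002,-0.001,0.02,0],[0,0,0.02,0],[0,0,0.015,0],[0,0,0.005,0],[0,0,0,0]]'; python3 -m pendant '[[0,0,0,0],[0,0,0,0],[0,0,0,0],[0,0,0,0],[0,0,0,0]]' 1 60; python3 -c "
from h import *
to(.6207,.1465,.164,.761); print(state()['torque'])"
```

```text
t: 5.8
tool_pos: [0.621, 0.1446, 0.1645]
eef_rot: [-2.918, -1.163, 0.0]
force: [-0.4, -0.2, 0.4]
width: 0.0427
grasp_force: 0.0
t: 6.3
tool_pos: [0.6206, 0.145, 0.1654]
eef_rot: [-2.917, -1.163, 0.0]
force: [-3.5, 0.1, 5.4]
width: 0.0078
grasp_force: 58.7
t 6.3 pos [0.6206 0.145  0.1654] yaw 0.7586 tilt 0.06 F [-3.5  0.1  5.4] w 0.0078
tool shift [ 0.0011 -0.0011  0.0014] roll -0.0024
[0.77105497 0.85194733 0.14242371]
```

```bash
python3 -m pendant '[[0,0,-0.005,0],[0,0,-0.01,0],[0,0,-0.01,0],[0,0,-0.01,0],[0,0,-0.01,0]]' 1 80; python3 -m pendant '[[0,0,-0.01,0],[0,0,0,0],[0,0,0,0],[0,0,0,0],[0,0,0,0]]'; python3 - <<'E'
from h import *
to(.6207,.1465,.219,.761); print(state()['torque'],state()['grasp_force'])
c=snap('wrist','w4'); refine(c,[.593,.19,.761,.17],1); refine(c,[.593,.19,.761,.17],0)
E
```

```text
t: 6.8
tool_pos: [0.6212, 0.1445, 0.2106]
eef_rot: [2.918, 1.163, 0.001]
force: [0.3, 0.3, -0.7]
width: 0.007
grasp_force: 81.0
t: 7.3
tool_pos: [0.6206, 0.1445, 0.2187]
eef_rot: [-2.918, -1.163, 0.002]
force: [0.1, -0.2, -1.1]
width: 0.007
grasp_force: 81.0
t 7.3 pos [0.6206 0.1445 0.2187] yaw 0.7588 tilt 0.06 F [ 0.1 -0.2 -1.1] w 0.007
tool shift [ 0.0014 -0.0014 -0.0003] roll -0.0022
[-0.06442473 -0.04748032 -0.0408336 ] 81.04294920245508
refined [ 0.6195  0.2025  0.7692 -0.1359] n [ 0  7 10  0] rms 0.69
refined [0.5928 0.1894 0.7614 0.17  ] n [  0  82 221   0] rms 0.56
```

View pics/w4.png

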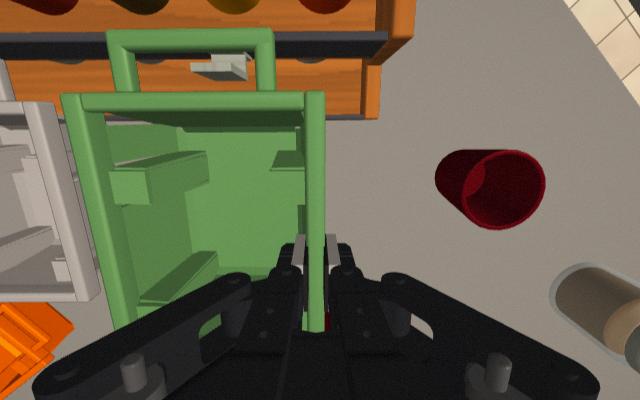

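The bin is lifted and the hook is visible below and through the handle slot, so the bar is above the tip. I'll check level against predicted corners: seen (63,95), (325,92), handle outer (108,32), (273,29).

```bash
python3 - <<'E'
from h import *
c=load("w4"); seen=np.array([(63,95),(325,92),(108,32),(273,29)])
loc=np.array([(68,55,72),(68,-55,72),(92,34,68),(92,-34,68)])/1000
T=R.from_rotvec(state()["eef_rot"]).as_matrix()
def P(p): # bin pose: x,y,yaw,z,roll(about bin x),pitch
    r=R.from_euler("ZYX",[p[2],p[5] if len(p)>5 else 0,p[4] if len(p)>4 else 0]); return r.apply(loc)+[p[0],p[1],p[3]]
p0=[.5931,.190,.761,.169]
print(proj(c,P(p0)).round(1).tolist())
# pivot about grip: keep grip point at rim, solve yaw + roll + pitch
g=np.array([-10,-50.5,72])/1000
def Q(v):
    r=R.from_euler("ZYX",[v[0],v[1],v[2]]); return r.apply(loc-g)+[.6207,.1455,.2415]+R.from_euler("Z",.761).apply([v[3],0,v[4]])
s=least_squares(lambda v:np.r_[(proj(c,Q(v))-seen).ravel(),v[4]*300],[.761,0,0,0,0]); print(s.x.round(4),s.fun.round(1))
E
```

```text
[[44.1, 90.9], [324.4, 89.8], [92.3, 25.1], [269.6, 24.4]]
[ 7.631e-01  1.560e-02 -5.090e-02  2.000e-04 -1.600e-03] [ 0.  -0.3  0.7 -0.4 -0.3  0.7  0.  -0.1 -0.5]
```

```bash
python3 -m pendant '[[-0.01,0,0,0],[-0.015,0,0,0],[-0.02,0,0,0],[-0.02,0,0,0],[-0.015,0,0,0]]'; python3 - <<'E'
from h import *
c=load("scene0")
print("kettle",at_z(c,(226,362),.22),at_z(c,(235,330),.2),"base right edge",at_z(c,(272,385),.05))
to(.5605,-.1715,.219,1.5594); print(state()['grasp_force'])
E
```

```text
t: 7.85
tool_pos: [0.561, 0.0881, 0.2192]
eef_rot: [-2.918, -1.163, 0.002]
force: [-0.1, -0.6, -0.9]
width: 0.0068
grasp_force: 81.0
kettle [ 0.60649929 -0.5054705   0.22      ] [ 0.56512726 -0.4452312   0.2       ] base right edge [ 0.67295933 -0.46167676  0.05      ]
t 7.85 pos [0.561  0.0881 0.2192] yaw 0.7583 tilt 0.06 F [-0.1 -0.6 -0.9] w 0.0068
tool shift [-0.1789  0.1881  0.0002] roll -0.8011
81.01005272939801
```

```bash
python3 -m pendant '[[-0.01,0.011,0,0],[-0.02,0.021,0,0],[-0.022,0.023,0,0],[-0.022,0.023,0,0],[-0.022,0.023,0,0]]'; python3 -m pendant '[[-0.022,0.023,0,0],[-0.022,0.023,0,0],[-0.02,0.021,0,0],[-0.014,0.015,0,-0.03],[-0.005,0.005,0,-0.07]]'; python3 -m pendant '[[0,0,0,-0.1],[0,0,0,-0.13],[0,0,0,-0.13],[0,0,0,-0.13],[0,0,0,-0.1]]'; python3 -m pendant '[[0,0,0,-0.08],[0,0,0,-0.03],[0,0,0,0],[0,0,0,0],[0,0,0,0]]'; python3 - <<'E'
from h import *
to(.5605,-.1715,.16,1.5594); print(state()['grasp_force'])
E
```

```text
t: 8.35
tool_pos: [0.5631, -0.0518, 0.2196]
eef_rot: [2.918, 1.163, 0.001]
force: [0.3, -0.7, -1.3]
width: 0.0071
grasp_force: 81.0
t: 8.85
tool_pos: [0.5628, -0.1731, 0.2195]
eef_rot: [2.856, 1.307, 0.001]
force: [-0.1, 0.2, -1.7]
width: 0.0068
grasp_force: 80.9
t: 9.35
tool_pos: [0.5628, -0.171, 0.2194]
eef_rot: [2.347, 2.087, 0.0]
force: [-0.2, 1.4, -0.3]
width: 0.0072
grasp_force: 81.0
t: 9.85
tool_pos: [0.5626, -0.1702, 0.2193]
eef_rot: [2.236, 2.207, 0.0]
force: [0.3, -0.5, -0.2]
width: 0.0073
grasp_force: 81.0
t 9.85 pos [ 0.5626 -0.1702  0.2193] yaw 1.5577 tilt 0.01 F [ 0.3 -0.5 -0.2] w 0.0073
tool shift [-0.0013 -0.0021  0.0593] roll -0.0017
80.97632308946231
```

Lower to about 10 mm above the lower rim, then look from the scene camera.

```bash
python3 -m pendant '[[-0.001,-0.002,0.01,-0.002],[0,0,0.015,0],[0,0,0.015,0],[0,0,0.013,0],[0,0,0.005,0]]'; python3 -m pendant '[[0,0,0,0],[0,0,0,0],[0,0,0,0],[0,0,0,0],[0,0,0,0]]';python3 - <<'E'
from h import *
to(.5605,-.1715,.116,1.5594)
c=snap('scene','s2'); a=snap('side','d2')
P=cv2.resize(c["pixels"][205:305,235:365],None,fx=6,fy=6,interpolation=cv2.INTER_CUBIC)
F=[(-68,55,72),(68,55,72),(68,-55,72),(-68,-55,72)]
# predicted outline of held bin (level) and of the lower rim, drawn
d=lambda p,col:cv2.polylines(P,[((proj(c,loc2w(p,F))-[235,205]+.5)*6).astype(int)],True,col,1)
d([.5098,-.160,-1.58,0],(0,0,255)); d([.5098,-.160,1.5616,.064+.0465],(255,0,0))
cv2.imwrite("pics/s2c.png",P)
E
```

```text
t: 10.35
tool_pos: [0.5594, -0.1707, 0.1588]
eef_rot: [-2.23, -2.208, 0.003]
force: [0.1, 0.8, -1.6]
width: 0.0073
grasp_force: 81.0
t: 10.85
tool_pos: [0.5609, -0.1712, 0.1618]
eef_rot: [2.232, 2.21, 0.001]
force: [-0.4, 0.1, -1.3]
width: 0.0071
grasp_force: 81.0
t 10.85 pos [ 0.5609 -0.1712  0.1618] yaw 1.5607 tilt 0.05 F [-0.4  0.1 -1.3] w 0.0071
tool shift [-0.0003 -0.0004  0.0458] roll 0.0013
```

View pics/s2c.png

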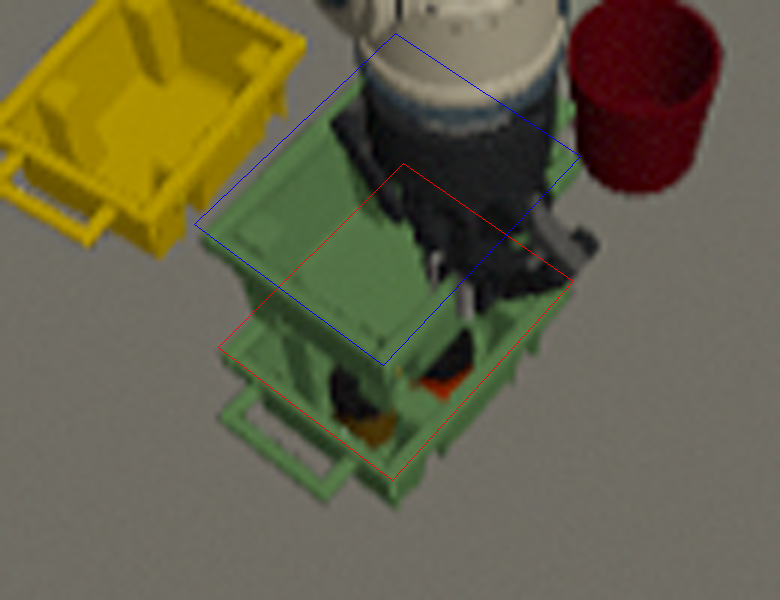

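The held bin is above the full bin with handles at opposite ends: the lower handle is at crop (285,450) and the upper one is hidden behind the gripper towards the cup. The free side sags slightly. I'll check numerically that the bin hasn't slipped in the grip since the lift.

```bash
python3 - <<'E'
from h import *
a=load("w4"); b=snap("wrist","w5")
for n,(r0,r1,u0,u1) in {"cornerR":(80,120,290,345),"cornerL":(80,150,55,130),"handleR":(20,60,255,285)}.items():
    t=a["pixels"][r0:r1,u0:u1]; m=cv2.matchTemplate(b["pixels"][r0-15:r1+15,u0-15:u1+15],t,cv2.TM_CCOEFF_NORMED); _,v,_,l=cv2.minMaxLoc(m); print(n,round(v,2),l[0]-15,l[1]-15)
E
```

```text
cornerR 0.44 0 1
cornerL 0.42 0 0
handleR 0.15 -15 -14
```

```bash
python3 -m pendant '[[0,0,0.006,0],[0,0,0.007,0],[0,0,0.007,0],[0,0,0.007,0],[0,0,0.006,0]]'; python3 -m pendant '[[0,0,0.002,0],[0,0,0.002,0],[0,0,0.002,0],[0,0,0,0],[0,0,0,0]]'; python3 -c "
from h import *
to(.5605,-.1715,.1137,1.5594);print(state()['torque'])"
```

```text
t: 11.5
tool_pos: [0.5603, -0.171, 0.1273]
eef_rot: [-2.232, -2.21, 0.001]
force: [0.0, 0.9, -1.9]
width: 0.007
grasp_force: 81.1
t: 12.0
tool_pos: [0.5607, -0.1711, 0.1225]
eef_rot: [2.232, 2.21, 0.0]
force: [-1.0, -0.1, -0.5]
width: 0.007
grasp_force: 81.0
t 12.0 pos [ 0.5607 -0.1711  0.1225] yaw 1.5608 tilt 0.02 F [-1.  -0.1 -0.5] w 0.007
tool shift [-0.0004 -0.0002  0.0088] roll 0.0014
[-0.03968505 -0.07456298  0.05340189]
```

```bash
python3 -m pendant '[[0,0,0.001,0],[0,0,0.001,0],[0,0,0.001,0],[0,0,0.001,0],[0,0,0,0]]'; python3 -m pendant '[[0,0,0.001,0],[0,0,0.001,0],[0,0,0.001,0],[0,0,0,0],[0,0,0,0]]'; python3 -c "
from h import *
to(.5605,-.1715,.1137,1.5594);print(state()['torque'])"
```

```text
t: 12.5
tool_pos: [0.5607, -0.1711, 0.1183]
eef_rot: [2.232, 2.21, 0.0]
force: [-0.7, 0.1, -0.4]
width: 0.0071
grasp_force: 81.2
t: 13.0
tool_pos: [0.5618, -0.1712, 0.1165]
eef_rot: [2.231, 2.209, 0.002]
force: [2.0, 1.5, 7.0]
width: 0.007
grasp_force: 83.3
t 13.0 pos [ 0.5618 -0.1712  0.1165] yaw 1.5607 tilt 0.14 F [2.  1.5 7. ] w 0.007
tool shift [-0.0003 -0.0013  0.0028] roll 0.0013
[ 0.21655401  0.36372993 -0.07694185]
```

First contact (7 N) comes about where the sagging side should touch the ledge. I ease the grip and go down a little so it levels.

```bash
python3 -m pendant '[[0,0,0,0],[0,0,0.001,0],[0,0,0,0],[0,0,0.001,0],[0,0,0,0]]' - 20; python3 -c "
from h import *
to(.5605,-.1715,.1137,1.5594);print(state()['torque'],state()['grasp_force'])"
```

```text
t: 13.5
tool_pos: [0.5623, -0.1711, 0.116]
eef_rot: [2.231, 2.208, 0.003]
force: [-0.8, 4.1, 19.1]
width: 0.0074
grasp_force: 85.6
t 13.5 pos [ 0.5623 -0.1711  0.116 ] yaw 1.5608 tilt 0.2 F [-0.8  4.1 19.1] w 0.0074
tool shift [-0.0004 -0.0018  0.0023] roll 0.0014
[ 0.55546565  0.97677977 -0.03093787] 85.55906418710947
```

```bash
python3 -m pendant '[[0,0,-0.001,0],[0,0,-0.001,0],[0,0,0,0],[0,0,0,0],[0,0,0,0]]' 1 20; python3 -c "
from h import *
to(.5605,-.1715,.1137,1.5594);print(state()['torque'],state()['grasp_force'])"
```

```text
t: 14.0
tool_pos: [0.5618, -0.1711, 0.1166]
eef_rot: [2.231, 2.209, 0.002]
force: [2.2, 1.6, 8.5]
width: 0.0073
grasp_force: 83.4
t 14.0 pos [ 0.5618 -0.1711  0.1166] yaw 1.5608 tilt 0.14 F [2.2 1.6 8.5] w 0.0073
tool shift [-0.0004 -0.0013  0.0029] roll 0.0014
[ 0.20251229  0.38105605 -0.03150277] 83.36617119144648
```

```bash
python3 -m pendant '[[0,0,0,0],[0,0,0,0],[0,0,0,0],[0,0,0,0],[0,0,0,0]]' 0.72 20; python3 - <<'E'
from h import *
to(.5605,-.1715,.1137,1.5594)
E
```

```text
t: 14.5
tool_pos: [0.5604, -0.1711, 0.1151]
eef_rot: [-2.232, -2.21, 0.0]
force: [-0.4, 0.3, 0.2]
width: 0.0239
grasp_force: 0.0
t 14.5 pos [ 0.5604 -0.1711  0.1151] yaw 1.5608 tilt 0.02 F [-0.4  0.3  0.2] w 0.0239
tool shift [-0.0004  0.0001  0.0014] roll 0.0014
```

```bash
python3 -m pendant '[[0,0,-0.005,0],[0,0,-0.015,0],[0,0,-0.025,0],[0,0,-0.04,0],[0,0,-0.04,0]]'; python3 -m pendant '[[-0.02,0.01,-0.04,0],[-0.025,0.014,-0.02,0],[-0.025,0.014,0,0],[0,0.01,0,0],[0,0,0,0]]'; python3 - <<'E'
from h import *
to(.51,-.23,.3,1.56)
c=snap('wrist','w6'); 
for fz in(0,1): p=refine(c,[.5098,-.160,1.5616,.064],fz)
P=cv2.resize(c["pixels"][0:260,180:480],None,fx=2.3,fy=2.3,interpolation=cv2.INTER_CUBIC); cv2.imwrite("pics/w6c.png",P)
E
```

```text
t: 15.0
tool_pos: [0.5603, -0.171, 0.2425]
eef_rot: [-2.232, -2.21, 0.0]
force: [0.5, 0.1, -0.1]
width: 0.024
grasp_force: 0.0
t: 15.5
tool_pos: [0.6085, -0.2416, 0.3009]
eef_rot: [2.233, 2.209, 0.001]
force: [0.1, 0.1, -1.2]
width: 0.024
grasp_force: 0.0
t 15.5 pos [ 0.6085 -0.2416  0.3009] yaw 1.5602 tilt 0.04 F [ 0.1  0.1 -1.2] w 0.024
tool shift [ 0.0105 -0.0986  0.0008] roll 0.0002
refined [ 0.5128 -0.1585  1.5574  0.064 ] n [118  31   8  39] rms 0.59
refined [ 0.5124 -0.1585  1.5579  0.0632] n [118  31   7  39] rms 0.57
```

View pics/w6c.png

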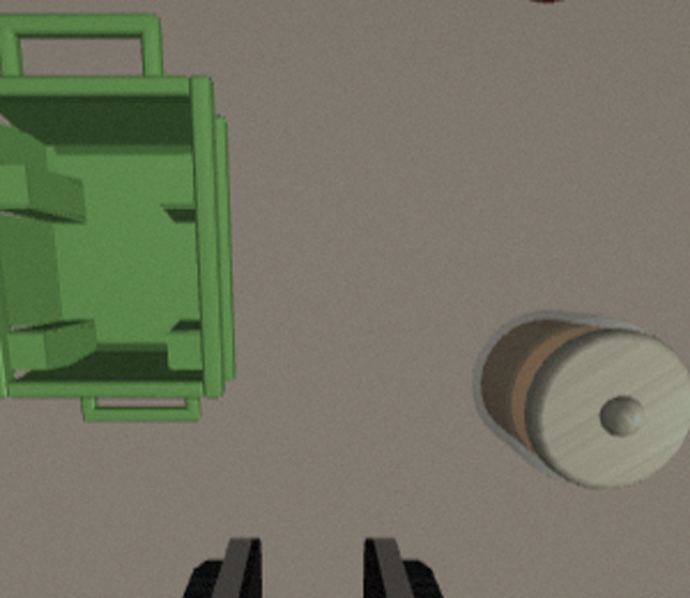

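The stack looks right. The upper bin's handle is at the top (80,25), the lower one's at the bottom (140,410), and the rims are parallel with the lower rim just showing at the right. I'll centre the camera and measure the level numerically.

```bash
python3 -m pendant '[[0,-0.02,0,0],[0,-0.025,0,0],[0,-0.03,0,0],[0,-0.02,0,0],[0,-0.004,0,0]]'; python3 -m pendant '[[0.005,0,0,0],[0.005,0,0,0],[0,0,0,0],[0,0,0,0],[0,0,0,0]]'; python3 - <<'E'
from h import *
to(.51,-.23,.3,1.56)
c=snap('wrist','w7')
for fz in(0,1): p=refine(c,[.5115,-.159,1.5595,.064],fz)
q=proj(c,loc2w(p,[(-68,55,72),(68,55,72),(68,-55,72),(-68,-55,72)])); print(q.round(1).tolist())
# brightness-edge scans across both long rims (columns) and end rims
g=cv2.cvtColor(c["pixels"],cv2.COLOR_BGR2GRAY).astype(int);m=gmask(c)>0
for r in np.linspace(q[:,1].min()+15,q[:,1].max()-15,4).astype(int):
    u=np.flatnonzero(m[r,150:480])+150; print("row",r,u[0],u[-1], g[r,u[0]-1:u[0]+14].tolist(), g[r,u[-1]-13:u[-1]+2].tolist())
E
```

```text
t: 16.05
tool_pos: [0.5063, -0.2392, 0.3002]
eef_rot: [-2.231, -2.209, 0.001]
force: [0.0, 0.6, 0.2]
width: 0.0238
grasp_force: 0.0
t: 16.55
tool_pos: [0.5094, -0.2304, 0.3001]
eef_rot: [-2.232, -2.211, 0.0]
force: [-0.8, 0.2, 0.5]
width: 0.0238
grasp_force: 0.0
t 16.55 pos [ 0.5094 -0.2304  0.3001] yaw 1.5613 tilt 0.01 F [-0.8  0.2  0.5] w 0.0238
tool shift [0.0004 0.0006 0.0001] roll 0.0013
refined [ 0.5119 -0.1584  1.5604  0.064 ] n [116  31 116  40] rms 0.62
refined [ 0.5119 -0.1584  1.5606  0.0617] n [116  29 116  40] rms 0.46
[[266.9, 181.6], [260.6, 44.0], [374.0, 43.9], [367.4, 181.6]]
row 58 262 373 [86, 86, 112, 116, 119, 116, 123, 122, 117, 96, 91, 113, 120, 119, 70] [114, 122, 122, 47, 52, 68, 106, 115, 119, 122, 123, 120, 116, 116, 125]
row 94 263 371 [124, 79, 103, 110, 115, 116, 121, 122, 121, 113, 91, 118, 117, 123, 120] [120, 118, 115, 116, 67, 54, 81, 115, 118, 117, 119, 124, 121, 121, 126]
row 130 265 369 [123, 76, 109, 112, 116, 118, 119, 120, 123, 91, 91, 96, 101, 96, 97] [50, 52, 54, 55, 51, 48, 64, 100, 114, 117, 117, 123, 122, 119, 114]
row 166 267 368 [88, 85, 112, 111, 115, 116, 119, 116, 115, 101, 111, 112, 114, 112, 115] [114, 115, 113, 115, 82, 53, 80, 108, 113, 118, 121, 122, 121, 114, 123]
```

The measurement puts the upper bin within 2 mm of the seat and within 0.1° of the opposite yaw. Its height is 62–64 mm against 64 mm expected, and the rims are symmetric. Handing in.

```bash
python3 -c "
from station import job
print(job.job_done())"
```

```text
the job is handed in; nothing more can be done
None
```

The empty green bin is off its hook and stacked on the full green bin, turned end for end and standing on the ledges; by the wrist camera it is within about 2 mm of the seat and level, and I handed the job in at about 17 s.

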